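# Level the stone plate with a wedge shim

## Task

The stone balance plate is low at its far left corner. Pick up the orange wedge, slide its thin end under the brass foot at that corner and push it in gently until the bubble of the level on the plate rests between the two black lines, without driving the plate past level. Leave the wedge flat on the bench carrying the foot; do not touch the plate with the gripper, and do not disturb the beaker, vial or bottle standing near.

Things in the scene. Friction and masses are not known exactly. Their poses are not given: they have to be found in the camera images.
- plate: White stone plate, 160 mm in x, 180 mm in y, 18 mm thick. Origin on its hinge line, half-way along; x along the hinge, y out to the low side, z up. Low-side edge at y = 170 mm, underside 6 mm and top 24 mm above the origin. Hinged on a fixed rail: it tilts but cannot slide. Starts 2 degrees low on a rubber stop at the near side. Weighs about 1.2 kg, half of it (5 to 8 N) on the wedge.
- foot_seat (a point): Middle of the seat, on the plate's underside, from which the brass foot (dome, radius 7 mm) at the low corner stands out on its screw by 7 to 13 mm, not known beforehand. 15 mm inside the low-side edge, 35 mm inside the far edge. Axes as the plate's. The wedge goes in along the plate's -y, its middle line under the foot, flat on the bench; the foot is then felt as 5 to 12 N against the push.
- level_mid (a point): Middle of the level, on top of its green tube (22 mm thick, 136 mm long, along the plate's y, in a black housing on the near half of the plate; 24 mm above the plate's top). Axes as the plate's. The two black lines are 45 mm apart, centre to centre; the pale bubble is 30 mm long.
- level_bubble (a joint): Offset in m of the bubble's centre from the middle of the level, positive to the plate's +y (low) side. Starts near -0.048; 0 is level; between the lines from -0.006 to 0.006. It moves 24 mm per degree of tilt: about 1.15 mm for each mm that the wedge goes in once it carries the foot. It settles in about half a second.
- shim_grip (a point): Centre of the upright grip block (24 mm in x, 26 mm in y, 36 mm high; this point 18 mm above its underside) at the thick end of the orange wedge. Grip it across x, 24 mm wide. Axes are the wedge's: thin end to -y, 133 mm from this point; z up. The wedge is 146 mm long, 24 mm wide, 100 g, and starts flat on the bench.
- shim_tip (a point): Middle of the thin edge of the wedge, on its underside; axes as the grip block's. The wedge is 2.5 mm thick there and gains 0.13 mm per mm of length, up to 18 mm at 120 mm, where the grip block begins. Friction holds it where it is left.
- shim: The orange wedge; origin at the centre of its underside, axes as the grip block's.
- beaker_mid (a point): Centre of a small clear glass beaker, 45 mm wide, 56 mm high, standing on the bench: to be left alone.
- vial_mid (a point): Centre of a small vial with a blue cap, 23 mm wide, 47 mm high, standing on the bench: to be left alone.
- bottle_mid (a point): Centre of a small amber bottle with a white cap, 37 mm wide, 86 mm high, standing on the bench: to be left alone.
Mind the look-alikes: they are no part of the job. Of the things shaped like the shim, the orange one is meant.

How it is judged:
On the way, in this order (a step that is already met when the one before it is completed fails the run):
1. the thin end of the wedge is under the foot of the low corner (y of shim_tip in the frame of foot_seat below -0.005 m and x of shim_tip in the frame of foot_seat between -0.035 and 0.035 m), for 0.1 s.
2. the wedge carries the foot and the bubble is between the lines (value of joint level_bubble between -0.006 and 0.006 m and contact force between shim and plate above 1 N), for 0.2 s.
At the end, for the whole second after the job is handed in: The bubble rests within 6 mm of the middle of the level (between the lines); the wedge lies flat on the bench (within 3 degrees) with its thin end past the foot, carries the foot with more than 1 N, and wedge and plate are at rest (all of step 1 and all of step 2 and angle between shim's own z axis and vertical below 0.05 rad and linear speed of each of shim, plate below 0.01 m/s); the robot touches nothing.
It fails at once if the plate is driven past level: the bubble's centre goes more than 15 mm beyond the middle (value of joint level_bubble above 0.015 m).
It fails at once if the wedge is forced: more than 15 N between wedge and plate (contact force between shim and plate above 15 N).
It fails at once if the gripper or arm presses on the plate with more than 3 N (contact force between any of the fingers, the arm and plate above 3 N).
It fails at once if the beaker, vial or bottle is shifted by more than 20 mm or tipped (distance of any of beaker_mid, vial_mid, bottle_mid from where it was at the start of the episode above 0.02 m or angle between any of beaker_mid, vial_mid, bottle_mid's own z axis and vertical above 0.3 rad).
It also fails if it takes over 51 s, if anything falls off the work surface, if the arm or the gripper's body presses on something with over 40 N, if the wrist force passes 120 N, or if a joint passes its speed limit or range.

## Robot

A 6-joint arm with a two-finger parallel gripper is mounted at the origin on a cart in front of the work surface, level with it; the furniture and walls round the work are solid. World frame = base frame: x ahead of the robot, y to its left, z up, the work surface at z = 0. Lengths are in m, angles in rad, forces in N, time in s.
With the tool pointing down it reaches from about 0.375 to 0.975 m from the base axis. Payload 3.8 kg.
Tool frame: the origin (TCP) lies on the centre line of the jaws, within the pads' length; the fingertips stand 8 mm ahead of it and the grasp point (between the pads) lies 11 mm behind it; z points along the fingers, y is the direction in which the jaws open and shut (so a half turn about z gives the same grasp; the last joint's range is limited). The gripper opens to 85 mm and grips with 20 to 120 N. Pads are 22 mm wide; open, the fingers measure 114 mm over their backs; the gripper's body (76 mm by 85 mm) begins 54 mm behind the grasp point. The pads swing forward as they close: fully open they stand 13 mm farther back than shut.
Start: joints at [-1.222, 0.264, 1.604, -0, 1.274, -0.037], TCP at [0.254, -0.625, 0.239] pointing down, gripper open.
Joint ranges: [-2.63, 2.63], [-0.94, 2.18], [0.31, 2.57], [-1.31, 4.45], [0, 2.66], [-2.55, 2.55]. Speed limits (rad/s): [2.57, 2.57, 3.14, 3.14, 3.14, 3.14].

## Interface

Orientations are given as a rotation vector (axis times angle).
In Python, from workcell import * gives the robot as it stands.
- The arm moves only by the tool play_rows, never from a script. Its arguments are lists of equal length, an entry for each row: "slide": the shift along the tool's x, y, z in cm, a list of three; "delta_rot": the turn, a rotation vector about the tool's x, y, z in rad, a list of three. In form: {"slide": [[x, y, z], ...], "delta_rot": [[wx, wy, wz], ...]}. A call has 1 to 12 rows; each row is the pose to reach, as a shift and turn from the pose measured when the call began, along the tool's axes at that moment; what a row does not reach only later rows make up. A row lasts 1/12 s, in which the tool goes at most 41.7 mm and 7.16 degrees, less where a joint would pass 70% of its speed; a pose out of reach is approached as far as the arm can. A call with a gripper value outside its range is refused whole. "hand" is the opening, from 0 (shut) to 1 (fully open), set as the call begins (left out, the last holds). The fingers move at their own pace and stop on an object; "force" is the grip in N (left out, the last holds). Time passes only in rows, so rows that repeat a pose let the fingers close. It gives the time, the measured TCP pose, the force and the opening at its end, in the units of the state.
- read_state(): the state, without advancing time (a new reading comes with each control period).
- read_camera(name): name is "scene" or "top" or "wrist"; returns a dict with "image" (400x640x3 uint8, red, green, blue), "depth" (400x640 float32, m along the optical axis (not along the pixel's ray), 0 where there is no reading), "fovy" (degrees; the focal length in pixels is half the picture's height over the tangent of half this angle, whatever the lens; pixels are square), "cx", "cy" (the principal point, pixels), "world_from_camera" (4x4, takes a point from camera to world coordinates); the wrist camera has in their place "hand_eye" (4x4, takes a point from camera to tool coordinates, whose origin is the TCP and whose axes are the flange's). Camera axes: x right, y up, looking along -z (the intrinsics and any distortion apply to the point x, -y, -z); pixel columns grow to the right and rows downward; lengths in m; the calibration is good to about 2 mm. The wrist camera is an equidistant fisheye: a pixel r from the principal point sees the ray r / f radians off the axis. A picture is of the moment at which its call begins: read the wrist's pose just before it.
- finish_job(): hands the job in, once; it reports no verdict.
Trained networks look in a picture, given as the dict that the camera call returned (one of the last four; its "shot" number tells which), for a name from the list of things; names that differ only in an ending like _2 or _b are one class to them, and where a whole thing is asked for, a point or a joint stands for the part that bears it (a point fixed in the world has none). Each returns a list of dicts, best first, with "conf" (0 to 1); they miss things now and then, are a little off and sometimes report something else, mostly with a low value. They report only what shows in the picture. A call takes as long as a camera call. They do not tell look-alikes from the thing itself.
- spot_in(target, picture): "bbox" ([centre column, centre row, width, height] in pixels, round what is visible of it).
- landmark_of(target, picture): "at" ([column, row] in pixels: a listed point, or the origin of a listed thing).
The state is a dict: "time": time; "q": joint angles; "joint_vel": joint speeds; "joint_torque": joint torques, N m; "tool_pos": TCP position; "tcp_rot": TCP orientation; "wrist_force": force on the tool from outside, world axes, zero at the start; "torque": the same for the moment, N m; "width": opening from 0.0 (shut) to 1.0 (fully open).
Only numpy, scipy, OpenCV 4.12 (cv2) and the standard library are available. Lean on these libraries where they do the work, as an engineer would, in place of code of your own. Each camera call takes 0.05 s, during which the arm holds its last target.

## Working session

There is one attempt and no reset: what is moved stays moved. The work goes in short steps, Python scripts to look and compute and a tool call to move; the robot and the scene stay as the last step left them, time stands still between calls to the robot, and variables do not carry over. Pictures are saved under pics/ and viewed, and the job is handed in when it is done.

Besides the shell and the picture viewer there is one more tool, called after "Emit:" by a JSON object that holds its "fn" and its "kwargs". play_rows: Moves the arm, as the interface text tells. Its arguments: {"type":"object","properties":{"slide":{"type":"array"},"delta_rot":{"type":"array"},"hand":{"type":"number"},"force":{"type":"number"}},"required":["slide","delta_rot"]}

```bash
mkdir -p pics; ls; cat > h.py <<'E'
from workcell import *
import numpy as np, cv2
from scipy.spatial.transform import Rotation as R
def save(p,n): cv2.imwrite('pics/'+n+'.png',p['image'][:,:,::-1])
def world(p,u,v,z=None,d=None):
    f=200/np.tan(np.radians(p['fovy'])/2)
    T=np.array(p['world_from_camera'])
    r=np.array([(u-p['cx'])/f,-(v-p['cy'])/f,-1.])
    if z is not None:
        w=T[:3,:3]@r; s=(z-T[2,3])/w[2]; return T[:3,3]+s*w
    if d is None: d=p['depth'][int(round(v)),int(round(u))]
    return T[:3,:3]@(r*d)+T[:3,3]
def proj(p,X):
    f=200/np.tan(np.radians(p['fovy'])/2)
    T=np.linalg.inv(np.array(p['world_from_camera'])); c=T[:3,:3]@np.array(X)+T[:3,3]
    return p['cx']+f*c[0]/-c[2], p['cy']-f*c[1]/-c[2]
E
python3 - <<'E'
from h import *
print(read_state())
for n in ['scene','top']:
    p=read_camera(n); save(p,n+'0'); print({k:p[k] for k in p if k not in('image','depth')})
    for t in ['foot_seat','level_mid','shim_grip','shim_tip','beaker_mid','vial_mid','bottle_mid','plate','shim','level_bubble']:
        for r in landmark_of(t,p)[:3]:
            u,v=r['at']; print(n,t,np.round(r['at'],1),round(r['conf'],2),np.round(world(p,u,v),4))
E
```

```text
pics
{'time': 0.0, 'q': array([-1.22188864e+00,  2.64745358e-01,  1.60543735e+00,  2.35683316e-06,
        1.27371162e+00, -3.68784136e-02]), 'joint_vel': array([-0.00020408, -0.00048372,  0.00065666, -0.00015262, -0.00036611,
        0.00037082]), 'joint_torque': array([ 9.90016488e-04, -5.15104973e+01, -3.67317045e+01, -9.33010460e-05,
        1.28708855e-02,  1.70192862e-05]), 'tool_pos': array([ 0.25375037, -0.62468003,  0.23793307]), 'tcp_rot': array([-3.08109615e+00, -6.01803437e-01,  5.57879579e-04]), 'wrist_force': array([ 0.1034805 ,  0.08303717, -0.048114  ]), 'torque': array([-0.02237501,  0.00173167,  0.01933625]), 'width': 1.002367003909847}
{'fovy': 43.687157194754285, 'cx': 325.73806740992705, 'cy': 201.74539638579995, 'world_from_camera': array([[-0.68305156,  0.39812394, -0.61232173, -0.41492914],
       [-0.73031257, -0.38282887,  0.56576108,  0.93940755],
       [-0.0091714 ,  0.83363024,  0.55224677,  0.91301909],
       [ 0.        ,  0.        ,  0.        ,  1.        ]]), 'shot': 1}
scene foot_seat [347.8 194.8] 0.8 [ 0.5384 -0.0394  0.0353]
scene level_mid [3
[... 267 characters left out ...]
.0055]
scene shim_tip [223.8 331.5] 0.62 [0.3549 0.563  0.0021]
scene shim_tip [293.7 219.3] 0.53 [ 0.5953  0.1443 -0.001 ]
scene beaker_mid [366.9 227.3] 0.81 [0.3581 0.0642 0.0532]
scene vial_mid [294.9 190.1] 0.56 [0.6862 0.061  0.0302]
scene bottle_mid [427.  160.5] 0.54 [ 0.4799 -0.3776  0.056 ]
scene plate [394.5 191.2] 0.77 [ 0.4275 -0.1397  0.0557]
scene shim [216.  311.2] 0.86 [0.4141 0.5451 0.0129]
scene shim [268.6 280.7] 0.77 [0.422  0.3772 0.002 ]
scene shim [283.6 233.9] 0.63 [0.5397 0.2291 0.0164]Traceback (most recent call last):
  File "<stdin>", line 6, in <module>
ValueError: it knows: beaker_mid, bottle_mid, foot_seat, level_mid, plate, shim, shim_grip, shim_tip, vial_mid
```

```bash
python3 - <<'E'
from h import *
for n in ['top']:
    p=read_camera(n); save(p,n+'0'); print({k:p[k] for k in p if k not in('image','depth')})
    for t in ['foot_seat','level_mid','shim_grip','shim_tip','beaker_mid','vial_mid','bottle_mid','plate','shim']:
        for r in landmark_of(t,p)[:3]:
            u,v=r['at']; print(n,t,np.round(r['at'],1),round(r['conf'],2),np.round(world(p,u,v),4))
E
```

```text
{'fovy': 54.91311946543561, 'cx': 312.03924045987515, 'cy': 198.67417077997408, 'world_from_camera': array([[-0.00932459,  0.99014179, -0.13975793,  0.35371055],
       [-0.9999155 , -0.01049875, -0.00766645,  0.0770635 ],
       [-0.00905816,  0.13967464,  0.99015602,  1.54152001],
       [ 0.        ,  0.        ,  0.        ,  1.        ]]), 'shot': 2}
top foot_seat [348.3 205.6] 0.85 [ 0.5368 -0.0535  0.0392]
top level_mid [359.7 225.4] 0.87 [ 0.458  -0.0953  0.0465]
top level_mid [345.9 208.1] 0.54 [ 0.5279 -0.0445  0.0315]
top level_mid [435.7 219.2] 0.43 [ 0.4783 -0.3875  0.0567]
top shim_grip [199.3 219.2] 0.8 [0.4897 0.5337 0.0328]
top shim_grip [237.9 219. ] 0.68 [0.4892 0.3819 0.0302]
top shim_grip [262.  209.3] 0.54 [0.5266 0.2869 0.0311]
top shim_tip [193.5 253.6] 0.77 [0.3558 0.5621 0.0009]
top shim_tip [295.1 201.1] 0.72 [0.5616 0.1574 0.0039]
top shim_tip [247.6 250.4] 0.63 [0.3663 0.3467 0.0023]
top beaker_mid [324.6 249.5] 0.66 [0.3669 0.0414 0.0144]
top beaker_mid [379.8 221.7] 0.41 [ 0.4721 -0.1747  0.0403]
top vial_mid [342.6 203.5] 0.64 [ 0.5455 -0.0314  0.0378]
top vial_mid [321.4 170.7] 0.47 [0.6861 0.0497 0.0011]
top bottle_mid [436.9 219.9] 0.45 [ 0.4756 -0.3921  0.0562]
top plate [378.2 225.5] 0.66 [ 0.4576 -0.1685  0.0369]
top shim [196.5 236.6] 0.58 [0.4226 0.5502 0.0078]
top shim [242.1 237.9] 0.55 [0.4156 0.3678 0.0104]
```

View pics/scene0.png

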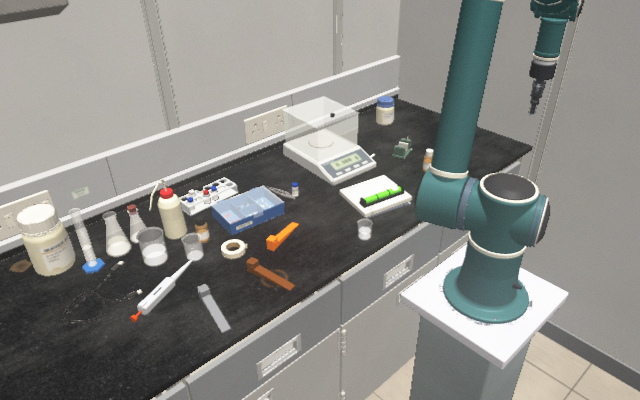

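View pics/top0.png

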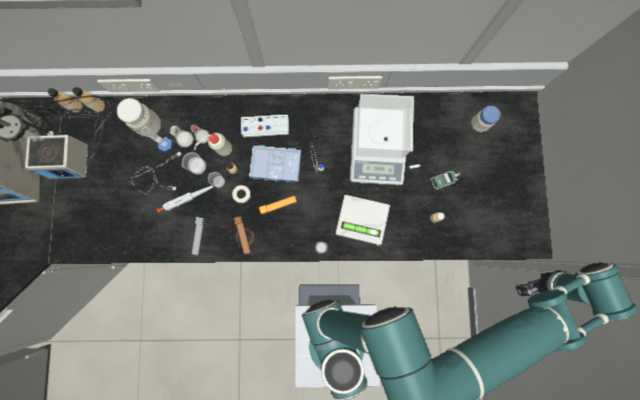

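```bash
cat >> h.py <<'E'
def cloud(p):
    f=200/np.tan(np.radians(p['fovy'])/2); T=np.array(p['world_from_camera'])
    v,u=np.mgrid[0:400,0:640]; d=p['depth']
    c=np.stack([(u-p['cx'])/f*d,-(v-p['cy'])/f*d,-d],-1)
    return c@T[:3,:3].T+T[:3,3]
E
python3 - <<'E'
from h import *
for n in ['scene','top']:
    p=read_camera(n); W=cloud(p); hsv=cv2.cvtColor(p['image'],cv2.COLOR_RGB2HSV)
    box=dict(top=(230,150,450,270),scene=(230,140,460,280))[n]
    a,b,c,d=box; im=p['image'][b:d,a:c,::-1]; cv2.imwrite(f'pics/{n}z.png',cv2.resize(im,None,fx=3.4,fy=3.4,interpolation=cv2.INTER_CUBIC))
    m=(hsv[...,1]>170)&(hsv[...,2]>180)&(hsv[...,0]<20)&(abs(W[...,0]-.54)<.1)&(abs(W[...,1]-.22)<.12)
    P=W[m]; print(n,m.sum(),P.min(0),P.max(0))
    # per-pixel orange outline
    q=P[:,:2]; mu=q.mean(0); w,V=np.linalg.eigh(np.cov((q-mu).T)); ax=V[:,1]; ax=ax*np.sign(-ax[1]); s=(q-mu)@ax; t=(q-mu)@V[:,0]
    print('axis',ax,np.degrees(np.arctan2(ax[1],ax[0])),'ext',s.min(),s.max(),mu+ax*s.min(),mu+ax*s.max(),t.min(),t.max())
    m=(hsv[...,1]<40)&(hsv[...,2]>170)&(abs(W[...,0]-.46)<.13)&(abs(W[...,1]+.13)<.14)&(W[...,2]>.015)&(W[...,2]<.06)
    m=cv2.morphologyEx(m.astype(np.uint8),cv2.MORPH_OPEN,np.ones((3,3)))>0
    P=W[m]; A=np.c_[P[:,:2],np.ones(len(P))]; k=np.linalg.lstsq(A,P[:,2],rcond=None)[0]; print('plate',m.sum(),k,'tilt deg',np.degrees(k[:2]),P.mean(0))
    r=cv2.minAreaRect(P[:,:2].astype(np.float32)*1000); print(r,cv2.boxPoints(r))
E
```

```text
scene 331 [0.51168875 0.15418953 0.00084559] [0.58124123 0.2998642  0.04089923]
axis [ 0.35910813 -0.93329596] -68.95456644659173 ext -0.05649862940717877 0.09436906681851558 [0.51789062 0.29624642] [0.57206843 0.15544221] -0.016306872723697494 0.010444131729070218
plate 1245 [ 0.02039329 -0.03488822  0.02462585] tilt deg [ 1.16844919 -1.998948  ] [ 0.48073386 -0.09923489  0.03789172]
((483.263671875, -107.062744140625), (183.64544677734375, 166.79727172851562), 77.787353515625) [[ 3.8232819e+02 -1.7916525e+02]
 [ 5.4535065e+02 -2.1444965e+02]
 [ 5.8419916e+02 -3.4960236e+01]
 [ 4.2117670e+02  3.2415771e-01]]Traceback (most recent call last):
  File "<stdin>", line 7, in <module>
    return umr_minimum(a, axis, None, out, keepdims, initial, where)
ValueError: zero-size array to reduction operation minimum which has no identity
```

View pics/scenez.png

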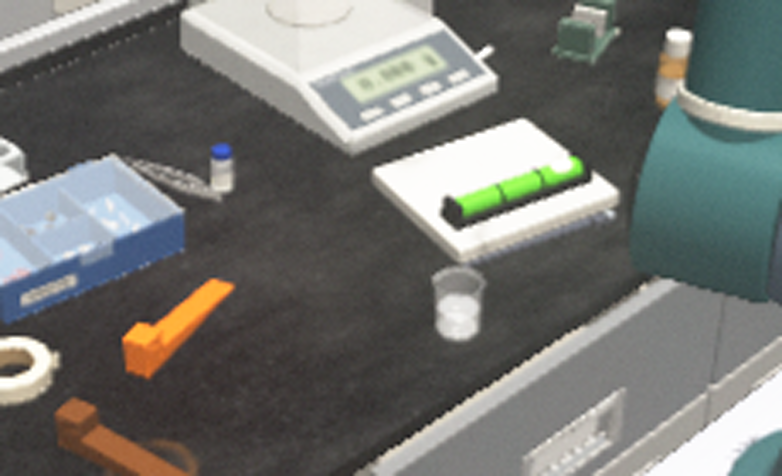

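View pics/topz.png

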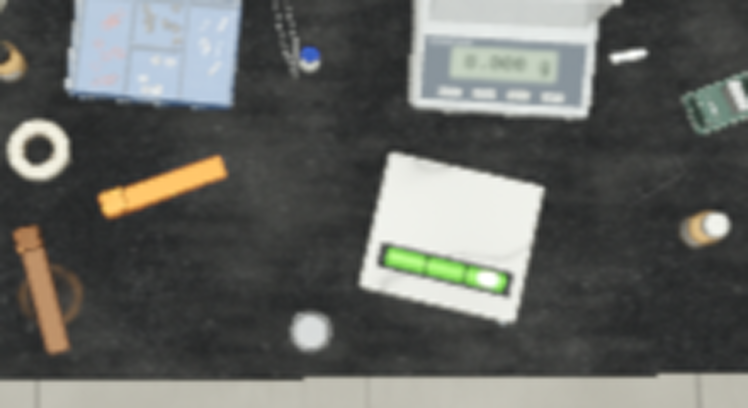

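```bash
cat >> h.py <<'E'
def tgt(pos,yaw):
    """tool down, tool y at world angle yaw(deg)"""
    a=np.radians(yaw); y=np.array([np.cos(a),np.sin(a),0]); z=np.array([0,0,-1.]); x=np.cross(y,z)
    Rt=np.c_[x,y,z]; s=read_state(); R0=R.from_rotvec(s['tcp_rot']).as_matrix()
    sl=R0.T@(np.array(pos)-s['tool_pos'])*100; dr=R.from_matrix(R0.T@Rt).as_rotvec()
    yy=R0[:,1]; print('now',np.round(s['tool_pos'],4),'yaw',round(np.degrees(np.arctan2(yy[1],yy[0])),2),'t',s['time'],'F',np.round(s['wrist_force'],1),'w',round(s['width'],3),'q',np.round(s['q'],2))
    print('slide cm',np.round(sl,2),'drot',np.round(dr,3),'rows',np.linalg.norm(sl)/4.17,np.degrees(np.linalg.norm(dr))/7.16)
E
python3 - <<'E'
from h import *
p=read_camera('wrist'); print({k:p[k] for k in p if k not in('image','depth')})
tgt([0.48,-0.08,0.3],-12)
E
```

```text
{'fovy': 65.70646984690485, 'cx': 315.24837505048356, 'cy': 198.89871855748413, 'hand_eye': array([[-9.07853997e-04,  9.64710983e-01,  2.63309503e-01,
         6.73166143e-02],
       [ 9.99999564e-01,  8.18676894e-04,  4.48396313e-04,
        -5.54792077e-04],
       [ 2.17007442e-04,  2.63309795e-01, -9.64711306e-01,
        -1.34396464e-01],
       [ 0.00000000e+00,  0.00000000e+00,  0.00000000e+00,
         1.00000000e+00]]), 'shot': 5}
now [ 0.254  -0.6254  0.2393] yaw -67.9 t 1.15 F [ 0.1 -0.2 -0.6] w 1.001 q [-1.22  0.26  1.6   0.    1.27 -0.04]
slide cm [ 41.46 -42.03  -6.07] drot [ 0.    -0.    -0.976] rows 14.232075527814192 7.806904443945811
```

Emit:
{"fn": "play_rows", "kwargs": {"slide": [[41.5,-42,-6],[41.5,-42,-6],[41.5,-42,-6],[41.5,-42,-6],[41.5,-42,-6],[41.5,-42,-6],[41.5,-42,-6],[41.5,-42,-6],[41.5,-42,-6],[41.5,-42,-6],[41.5,-42,-6],[41.5,-42,-6]], "delta_rot": [[0,0,-0.976],[0,0,-0.976],[0,0,-0.976],[0,0,-0.976],[0,0,-0.976],[0,0,-0.976],[0,0,-0.976],[0,0,-0.976],[0,0,-0.976],[0,0,-0.976],[0,0,-0.976],[0,0,-0.976]]}}

```text
time: 2.15
tool_pos: [0.4451, -0.1641, 0.2905]
tcp_rot: [2.441, 1.977, 0.001]
wrist_force: [-0.2, -0.2, 1.1]
width: 1.0
```

```bash
python3 - <<'E'
from h import *
tgt([0.48,0.0,0.3],-12)
E
```

```text
now [ 0.4451 -0.1641  0.2905] yaw -11.99 t 2.15 F [-0.2 -0.2  1.1] w 1.0 q [-0.41 -0.15  1.95  0.    1.34 -0.2 ]
slide cm [ 1.677e+01  1.000e-02 -9.600e-01] drot [0.001 0.    0.   ] rows 4.029218487619456 0.009714877356920663
```

Emit:
{"fn": "play_rows", "kwargs": {"slide": [[16.8,0,-1],[16.8,0,-1],[16.8,0,-1],[16.8,0,-1],[16.8,0,-1],[16.8,0,-1]], "delta_rot": [[0,0,0],[0,0,0],[0,0,0],[0,0,0],[0,0,0],[0,0,0]]}}

```text
time: 2.65
tool_pos: [0.4803, 0.0026, 0.3009]
tcp_rot: [2.435, 1.983, 0.002]
wrist_force: [0.2, 0.1, 0.1]
width: 0.998
```

```bash
cat >> h.py <<'E'
def wcam(p,s):
    T=np.eye(4); T[:3,:3]=R.from_rotvec(s['tcp_rot']).as_matrix(); T[:3,3]=s['tool_pos']
    return T@np.array(p['hand_eye'])
def wray(p,T,u,v):
    f=200/np.tan(np.radians(p['fovy'])/2); du,dv=np.asarray(u)-p['cx'],np.asarray(v)-p['cy']; r=np.hypot(du,dv); th=r/f
    k=np.where(r>1e-9,np.sin(th)/np.maximum(r,1e-9),1/f)
    c=np.stack([du*k,-dv*k,-np.cos(th)],-1); return T[:3,3],c@T[:3,:3].T,c
def wz(p,T,u,v,z):
    o,r,_=wray(p,T,u,v); return o+r*((z-o[2])/r[...,2])[...,None]
def wd(p,T,u,v):
    o,r,c=wray(p,T,u,v); d=p['depth'][np.round(v).astype(int),np.round(u).astype(int)]; return o+r*(d/-c[...,2])[...,None]
def wproj(p,T,X):
    f=200/np.tan(np.radians(p['fovy'])/2); c=(np.asarray(X)-T[:3,3])@T[:3,:3]
    th=np.arctan2(np.hypot(c[0],c[1]),-c[2]); n=np.hypot(c[0],c[1]); return p['cx']+f*th*c[0]/n,p['cy']-f*th*c[1]/n
def wshot(n):
    s=read_state(); p=read_camera('wrist'); save(p,n); T=wcam(p,s); return p,T
E
python3 - <<'E'
from h import *
p,T=wshot('w1')
for t in ['foot_seat','level_mid','shim_grip','shim_tip','beaker_mid','vial_mid','plate']:
  for r in landmark_of(t,p)[:2]:
    u,v=map(np.array,r['at']); print(t,np.round(r['at'],1),round(r['conf'],2),np.round(wd(p,T,u,v),4))
v,u=np.mgrid[0:400,0:640]; W=wd(p,T,u,v); np.savez('w1.npz',W=W,im=p['image'],d=p['depth'])
tgt([.5,.2,.3],17)
E
```

```text
foot_seat [369.  187.8] 0.6 [ 0.5462 -0.0379  0.0354]
level_mid [301.2 250.2] 0.91 [ 0.4413 -0.0968  0.0606]
shim_tip [359.4  46.7] 0.73 [0.5756 0.1549 0.0006]
beaker_mid [228.3 144.2] 0.9 [0.373  0.0584 0.0278]
vial_mid [460.1 103.3] 0.54 [0.6886 0.0546 0.0473]
plate [325.5 284.6] 0.95 [ 0.4609 -0.1686  0.0393]
now [ 0.4798 -0.001   0.3003] yaw -12.13 t 3.05 F [-0.8  0.9 -0.6] w 1.001 q [-0.05 -0.15  1.93 -0.    1.36  0.16]
slide cm [ 2.008e+01 -2.250e+00  2.000e-02] drot [ 0.001  0.001 -0.508] rows 4.844342288021926 4.067910938016184
```

View pics/w1.png

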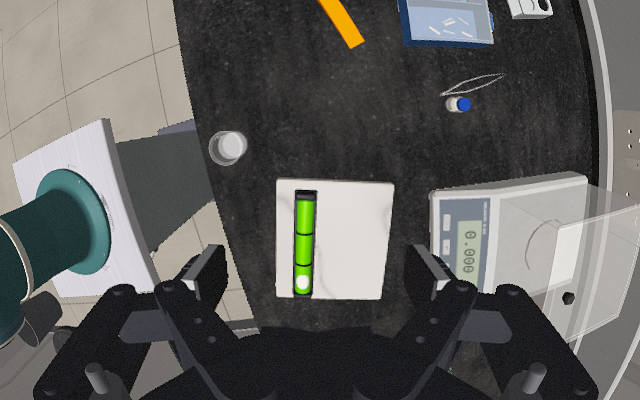

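```bash
python3 - <<'E'
from h import *
z=np.load('w1.npz'); W=z['W']; im=z['im']; hsv=cv2.cvtColor(im,cv2.COLOR_RGB2HSV)
m=(hsv[...,2]>120)&(hsv[...,1]<60); m[:160]=0;m[320:]=0;m[:,:260]=0;m[:,410:]=0
m&=(W[...,2]>.02)&(W[...,2]<.06)
P=W[m]; k=np.linalg.lstsq(np.c_[P[:,:2],np.ones(len(P))],P[:,2],rcond=None)[0]; print(m.sum(),k,np.degrees(k))
r=cv2.minAreaRect(P[:,:2].astype(np.float32)*1000); print(r); B=cv2.boxPoints(r)/1000; print(B)
# near top corners heights
print([ (b,k@[b[0],b[1],1]) for b in B])
g=(hsv[...,0]>35)&(hsv[...,0]<75)&(hsv[...,1]>150)&(hsv[...,2]>100); g[:160]=0; g[320:]=0;g[:,:270]=0;g[:,330:]=0
q=W[g]; mu=q.mean(0); w,V=np.linalg.eigh(np.cov((q[:,:2]-mu[:2]).T)); print('level',mu,V[:,1],np.degrees(np.arctan2(V[1,1],V[0,1])))
# bench edge depth check
for (u,v) in [(330,120),(250,240)]: print(W[v,u])
o=W[20:45,340:362][hsv[20:45,340:362,1]>200]; print(o.mean(0),o[:,1].min(),o[:,2].max())
E
```

```text
10860 [-0.00996756 -0.03537081  0.03794613] [-0.57109894 -2.02659802  2.17415295]
((482.9735107421875, -107.67567443847656), (180.44117736816406, 159.8164825439453), 75.74762725830078)
[[ 3.8331306e-01 -1.7544645e-01]
 [ 5.3821051e-01 -2.1479222e-01]
 [ 5.8263397e-01 -3.9904892e-02]
 [ 4.2773652e-01 -5.5912783e-04]]
[(array([ 0.38331306, -0.17544645], dtype=float32), np.float64(0.04033111545421213)), (array([ 0.5382105 , -0.21479222], dtype=float32), np.float64(0.04017885800925062)), (array([ 0.582634  , -0.03990489], dtype=float32), np.float64(0.033550158469470834)), (array([ 0.42773652, -0.00055913], dtype=float32), np.float64(0.03370241614296492))]
level [ 0.44695794 -0.08550204  0.05979887] [0.25204609 0.96771523] 75.40137744562539
[ 0.5139784   0.05947268 -0.00088949]
[ 3.58665820e-01 -9.15534266e-02  3.67122053e-05]
[0.56511123 0.17546196 0.01091988] 0.06870953667857374 0.43526013749039544
```

Emit:
{"fn": "play_rows", "kwargs": {"slide": [[20,-2.2,0],[20,-2.2,0],[20,-2.2,0],[20,-2.2,0],[20,-2.2,0],[20,-2.2,0],[20,-2.2,0]], "delta_rot": [[0,0,-0.5],[0,0,-0.5],[0,0,-0.5],[0,0,-0.5],[0,0,-0.5],[0,0,-0.5],[0,0,-0.5]]}}

```text
time: 3.63
tool_pos: [0.5004, 0.1999, 0.2999]
tcp_rot: [1.876, 2.519, -0.001]
wrist_force: [-0.3, 0.3, -0.1]
width: 1.0
```

```bash
python3 - <<'E'
from h import *
p,T=wshot('w2')
for t in ['shim_grip','shim_tip','shim']:
  for r in landmark_of(t,p)[:3]:
    u,v=map(np.array,r['at']); print(t,np.round(r['at'],1),round(r['conf'],2),np.round(wd(p,T,u,v),4))
v,u=np.mgrid[0:400,0:640]; W=wd(p,T,u,v); np.savez('w2.npz',W=W,im=p['image'],d=p['depth'])
tgt([.525,.288,.1],17)
E
```

```text
shim_grip [348.3 114.9] 0.61 [0.5216 0.2785 0.0362]
shim_grip [342.1  33.8] 0.61 [0.4835 0.379  0.0349]
shim_tip [355.1 202.9] 0.76 [0.5727 0.1624 0.004 ]
shim_tip [247.9  38.9] 0.73 [0.3591 0.3466 0.0019]
shim [296.7  34.8] 0.68 [0.4251 0.3668 0.0102]
shim [354.4 153.9] 0.64 [0.5481 0.2306 0.012 ]
shim [205.5 234.9] 0.18 [0.3739 0.0587 0.0277]
now [0.5004 0.1976 0.3002] yaw 16.4 t 3.8333 F [0.4 0.1 0. ] w 0.999 q [ 0.33 -0.03  1.82 -0.    1.35  0.04]
slide cm [ 8.    4.9  20.02] drot [ 0.001  0.001 -0.01 ] rows 5.301625404910435 0.08453835917411166
```

View pics/w2.png

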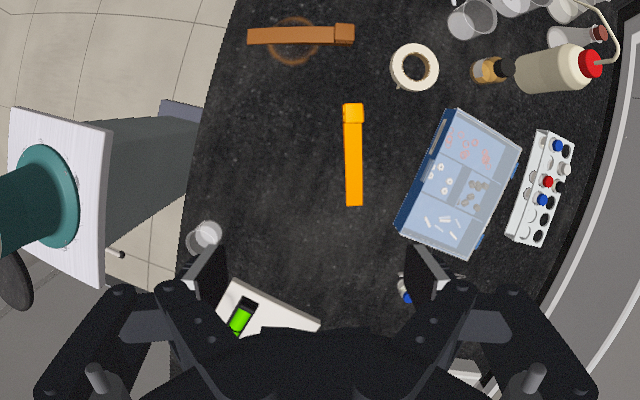

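```bash
python3 - <<'E'
from h import *
z=np.load('w2.npz'); W=z['W']; im=z['im']; hsv=cv2.cvtColor(im,cv2.COLOR_RGB2HSV)
m=(hsv[...,1]>180)&(hsv[...,2]>150)&(hsv[...,0]<28); m[:95]=0;m[215:]=0;m[:,:335]=0;m[:,372:]=0
P=W[m]; r=cv2.minAreaRect(P[:,:2].astype(np.float32)*1000); print(m.sum(),r); print(cv2.boxPoints(r)); print(P[:,2].min(),P[:,2].max())
T=P[P[:,2]>.033]; print('gripblock top',T.mean(0),T.min(0),T.max(0)); r=cv2.minAreaRect(T[:,:2].astype(np.float32)*1000); print(r)
S=P[P[:,2]<.025]; w,V=np.linalg.eigh(np.cov(S[:,:2].T)); a=V[:,1]*np.sign(V[1,1]); print('axis y',a,np.degrees(np.arctan2(a[1],a[0])),S.mean(0))
E
```

```text
1884 ((549.526123046875, 228.25042724609375), (67.01590728759766, 145.82406616210938), 35.969234466552734)
[[479.5821  267.5796 ]
 [565.232   149.55943]
 [619.47015 188.92126]
 [533.82025 306.9414 ]]
-0.0021972054838798605 0.4341998947163732
gripblock top [0.52571825 0.28272458 0.04480451] [0.4816826 0.2646853 0.0330231] [0.54215711 0.29803694 0.43419989]
((509.8093566894531, 277.228271484375), (61.253448486328125, 26.017284393310547), 18.010334014892578)
axis y [-0.34228998  0.93959436] 110.01645361546522 [0.55110648 0.2170096  0.00979238]
```

```bash
python3 - <<'E'
from h import *
z=np.load('w2.npz'); W=z['W']; im=z['im']; hsv=cv2.cvtColor(im,cv2.COLOR_RGB2HSV)
m=(hsv[...,1]>180)&(hsv[...,2]>150)&(hsv[...,0]<28); m[:95]=0;m[215:]=0;m[:,:335]=0;m[:,372:]=0
m&=W[...,2]<.045
m=cv2.morphologyEx(m.astype(np.uint8),cv2.MORPH_OPEN,np.ones((3,3)))>0
P=W[m]; r=cv2.minAreaRect(P[:,:2].astype(np.float32)*1000); print(m.sum(),r); 
T=P[P[:,2]>.033]; print('gripblock top',len(T),T.mean(0),np.median(T,0)); r=cv2.minAreaRect(T[:,:2].astype(np.float32)*1000); print(r)
for ang in (107,108,109,110,111):
  a=np.radians(ang); y=np.array([np.cos(a),np.sin(a)]); x=np.array([y[1],-y[0]]); s=P[:,:2]@y; t=P[:,:2]@x
  tt=T[:,:2]@x; print(ang,s.max()-s.min(),np.ptp(t),np.ptp(tt),'mid of block',((tt.max()+tt.min())/2)*x+((T[:,:2]@y).max()/2+(T[:,:2]@y).min()/2)*y,'tip',s.min()*y+(t.max()+t.min())/2*x)
E
```

```text
1871 ((549.181396484375, 227.54974365234375), (31.27680206298828, 147.0645294189453), 19.150632858276367)
gripblock top 382 [0.52675574 0.28314958 0.03563028] [0.52678579 0.28313799 0.03569976]
((526.6993408203125, 282.9156799316406), (24.921648025512695, 26.3292236328125), 20.030948638916016)
107 0.14718541239561256 0.03255932768211367 0.025792454041993818 mid of block [0.52683246 0.28280405] tip [0.56883552 0.15699061]
108 0.1471549944920583 0.0312664697112065 0.02550084993051438 mid of block [0.52681129 0.28275672] tip [0.57058954 0.15735009]
109 0.1470797517516593 0.031276157387570724 0.025201478013113898 mid of block [0.52674791 0.2828361 ] tip [0.57295024 0.15798416]
110 0.1469597070940832 0.03146896815921174 0.0249292073727162 mid of block [0.52670033 0.28291317] tip [0.57519685 0.15866727]
111 0.1467948970860956 0.03268366550643387 0.02499124591005597 mid of block [0.52680968 0.28304979] tip [0.57693678 0.15924356]
```

```bash
python3 - <<'E'
from h import *
tgt([.5267,.2829,.08],20)
E
```

```text
now [0.5004 0.1976 0.3002] yaw 16.4 t 3.8333 F [0.4 0.1 0. ] w 0.999 q [ 0.33 -0.03  1.82 -0.    1.35  0.04]
slide cm [ 7.47  4.92 22.02] drot [ 0.001  0.001 -0.063] rows 5.6989485702487315 0.502900802574766
```

Emit:
{"fn": "play_rows", "kwargs": {"slide": [[7.5,4.9,22],[7.5,4.9,22],[7.5,4.9,22],[7.5,4.9,22],[7.5,4.9,22],[7.5,4.9,22],[7.5,4.9,22],[7.5,4.9,22]], "delta_rot": [[0,0,-0.063],[0,0,-0.063],[0,0,-0.063],[0,0,-0.063],[0,0,-0.063],[0,0,-0.063],[0,0,-0.063],[0,0,-0.063]], "hand": 0.55}}

```text
time: 4.5
tool_pos: [0.5252, 0.2813, 0.0784]
tcp_rot: [-1.803, -2.572, 0.007]
wrist_force: [-0.1, -0.2, 0.3]
width: 0.553
```

```bash
python3 - <<'E'
from h import *
p,T=wshot('w3')
tgt([.5267,.2829,.013],20)
E
```

```text
now [0.5269 0.282  0.0807] yaw 19.94 t 4.55 F [0.7 0.6 0.9] w 0.549 q [ 0.45  0.26  1.92 -0.    0.96  0.1 ]
slide cm [0.1  0.01 6.77] drot [ 0.     0.002 -0.001] rows 1.6242966072342466 0.015765695652589194
```

View pics/w3.png

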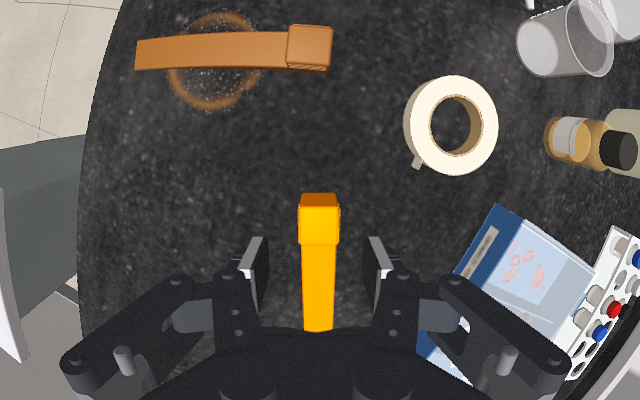

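Emit:
{"fn": "play_rows", "kwargs": {"slide": [[0.1,0,3.5],[0.1,0,6],[0.1,0,6.8],[0.1,0,6.8],[0.1,0,6.8],[0.1,0,6.8]], "delta_rot": [[0,0,0],[0,0,0],[0,0,0],[0,0,0],[0,0,0],[0,0,0]]}}

```text
time: 5.05
tool_pos: [0.5288, 0.2834, 0.0156]
tcp_rot: [1.802, 2.569, 0.005]
wrist_force: [0.6, 0.3, 0.0]
width: 0.549
```

Emit:
{"fn": "play_rows", "kwargs": {"slide": [[0,0,0],[0,0,0],[0,0,0],[0,0,0],[0,0,0],[0,0,0],[0,0,0],[0,0,0]], "delta_rot": [[0,0,0],[0,0,0],[0,0,0],[0,0,0],[0,0,0],[0,0,0],[0,0,0],[0,0,0]], "hand": 0, "force": 40}}

```text
time: 5.72
tool_pos: [0.5308, 0.2843, 0.0184]
tcp_rot: [1.8, 2.567, 0.011]
wrist_force: [-1.0, -0.5, 6.4]
width: 0.276
```

```bash
python3 - <<'E'
from h import *
y=np.array([.246,.969])/np.hypot(.246,.969); x=np.array([y[1],-y[0]])
f=np.array([.545,-.0458])
for d in (0.03,.133): print(d, f+y*(d+.133))
p=read_camera('scene'); save(p,'s3'); cv2.imwrite('pics/s3z.png',cv2.resize(p['image'][150:300,200:420,::-1],None,fx=3.4,fy=3.4))
tgt([.5267,.2829,.05],20)
E
```

```text
0.03 [0.58510849 0.11218832]
0.133 [0.61045312 0.21202143]
now [0.5308 0.2843 0.0184] yaw 19.92 t 5.7667 F [-0.3 -1.1  7.3] w 0.279 q [ 0.45  0.35  1.94 -0.    0.84  0.11]
slide cm [-0.   -0.4  -3.16] drot [ 0.009  0.001 -0.001] rows 0.7644164228981173 0.07345236170729752
```

View pics/s3z.png

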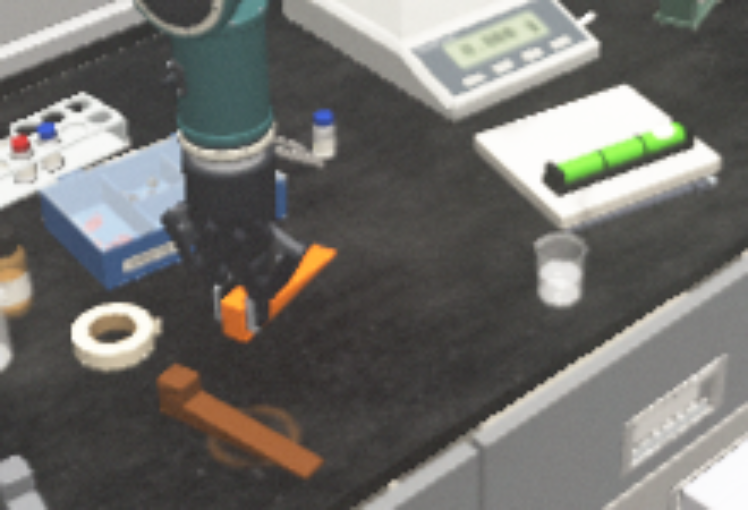

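Emit:
{"fn": "play_rows", "kwargs": {"slide": [[0,0,-1],[0,0,-2],[0,0,-3],[0,0,-4],[0,0,-5],[0,0,-5],[0,0,-5]], "delta_rot": [[0,0,0],[0,0,0],[0,0,0],[0,0,0],[0,0,0],[0,0,0],[0,0,0]]}}

```text
time: 6.35
tool_pos: [0.531, 0.2846, 0.0697]
tcp_rot: [1.8, 2.566, 0.014]
wrist_force: [0.2, -0.3, -1.5]
width: 0.274
```

```bash
python3 - <<'E'
from h import *
tgt([.6104,.212,.08],-14.25)
p=read_camera('scene'); cv2.imwrite('pics/s4z.png',cv2.resize(p['image'][150:300,200:420,::-1],None,fx=3.4,fy=3.4))
p,T=wshot('w4')
E
```

```text
now [0.531  0.2846 0.0697] yaw 19.92 t 6.35 F [ 0.2 -0.3 -1.5] w 0.274 q [ 0.45  0.28  1.92 -0.    0.93  0.11]
slide cm [-9.53  5.   -0.97] drot [ 0.011 -0.003  0.596] rows 2.5914922144047896 4.773195612320539
```

View pics/s4z.png

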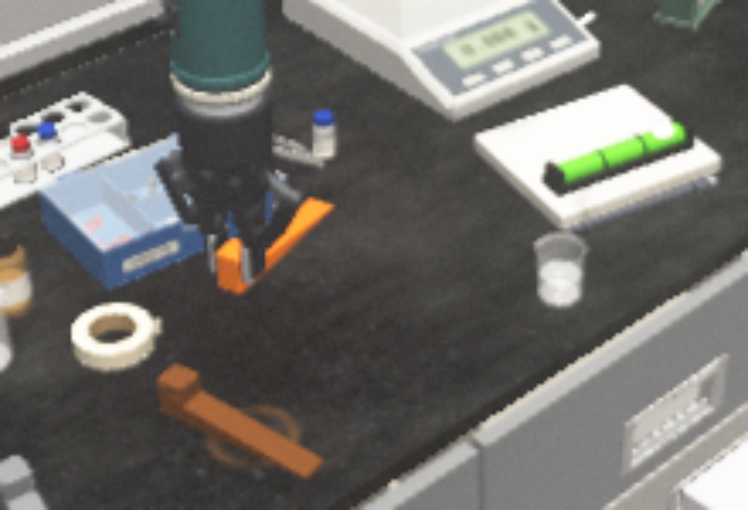

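View pics/w4.png

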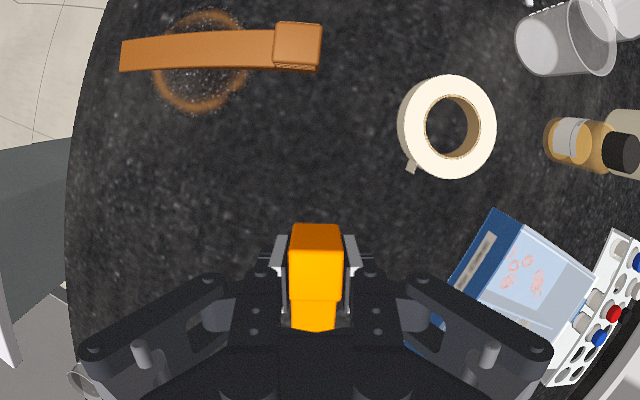

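```bash
python3 - <<'E'
from h import *
z=np.load('w2.npz'); W=z['W']; im=z['im']; hsv=cv2.cvtColor(im,cv2.COLOR_RGB2HSV)
m=(hsv[...,0]>95)&(hsv[...,0]<125)&(hsv[...,1]>60); m[:,:390]=0;m[:,530:]=0;m[:100]=0;m[265:]=0
P=W[m]; P=P[P[:,2]<.1]; print(P[:,2].max(), np.percentile(P[:,2],[50,90,99])); Q=P[P[:,2]>.02]; print(cv2.boxPoints(cv2.minAreaRect(Q[:,:2].astype(np.float32)*1000)))
f=np.array([.545,-.0458]); y=np.array([.246,.969])
print(f+y*.183); tgt([*(f+y*.183),.07],-14.25)
E
```

```text
0.04589901178534955 [0.02480058 0.04164617 0.04517566]
[[632.9     148.53384]
 [768.00635 133.42313]
 [789.1487  322.45926]
 [654.04236 337.56998]]
[0.590018 0.131527]
now [0.5299 0.284  0.0681] yaw 19.92 t 6.45 F [-0.6  0.8 -1.1] w 0.278 q [ 0.45  0.28  1.92 -0.    0.93  0.11]
slide cm [-16.39   0.46  -0.17] drot [ 0.008 -0.001  0.596] rows 3.931515812838862 4.772583146769745
```

```bash
python3 - <<'E'
from h import *
tgt([.584,.107,.07],-14.25)
E
```

```text
now [0.5299 0.284  0.0681] yaw 19.92 t 6.45 F [-0.6  0.8 -1.1] w 0.278 q [ 0.45  0.28  1.92 -0.    0.93  0.11]
slide cm [-18.49  -0.95  -0.18] drot [ 0.008 -0.001  0.596] rows 4.439607316347927 4.772583146769745
```

Emit:
{"fn": "play_rows", "kwargs": {"slide": [[-1.5,-0.1,-0.5],[-3.5,-0.2,-0.5],[-5.5,-0.3,-0.5],[-7.5,-0.4,-0.5],[-9.5,-0.5,-0.5],[-11.5,-0.6,-0.4],[-13.5,-0.7,-0.4],[-15.5,-0.8,-0.3],[-17.5,-0.9,-0.2],[-18.5,-0.95,-0.2],[-18.5,-0.95,-0.2],[-18.5,-0.95,-0.2]], "delta_rot": [[0,0,0.1],[0,0,0.2],[0,0,0.3],[0,0,0.4],[0,0,0.5],[0,0,0.596],[0,0,0.596],[0,0,0.596],[0.004,0,0.596],[0.008,0,0.596],[0.008,0,0.596],[0.008,0,0.596]]}}

```text
time: 7.45
tool_pos: [0.5837, 0.1068, 0.0696]
tcp_rot: [-2.479, -1.926, -0.001]
wrist_force: [0.4, 0.4, -1.1]
width: 0.281
```

```bash
python3 - <<'E'
from h import *
tgt([.584,.107,.018],-14.25)
p=read_camera('scene'); cv2.imwrite('pics/s5z.png',cv2.resize(p['image'][130:280,250:450,::-1],None,fx=3.4,fy=3.4))
p2=read_camera('top'); cv2.imwrite('pics/t5z.png',cv2.resize(p2['image'][150:260,250:420,::-1],None,fx=4.5,fy=4.5))
for q in (p,p2):
 for t in ('shim_tip','foot_seat'):
  for r in landmark_of(t,q)[:2]: print(t,r, world(q,*r['at']))
E
```

```text
now [0.5837 0.1068 0.0696] yaw -14.31 t 7.45 F [ 0.4  0.4 -1.1] w 0.281 q [0.14 0.27 1.93 0.   0.94 0.39]
slide cm [0.02 0.03 5.16] drot [-0.001 -0.002 -0.001] rows 1.236838681140579 0.018336796233591305
shim_tip {'at': [290.2, 287.6], 'conf': 0.84} [0.35871895 0.354579   0.00542822]
shim_tip {'at': [224.1, 330.8], 'conf': 0.81} [0.35747817 0.56068074 0.00063707]
foot_seat {'at': [351.3, 193.8], 'conf': 0.92} [ 0.53339815 -0.05052484  0.03654847]
shim_tip {'at': [248.2, 252.0], 'conf': 0.78} [ 0.3600332   0.34499795 -0.00211989]
shim_tip {'at': [196.4, 257.0], 'conf': 0.78} [3.42282160e-01 5.50286943e-01 1.98844137e-04]
foot_seat {'at': [346.1, 204.0], 'conf': 0.95} [ 0.54385108 -0.04541967  0.0340157 ]
```

View pics/s5z.png

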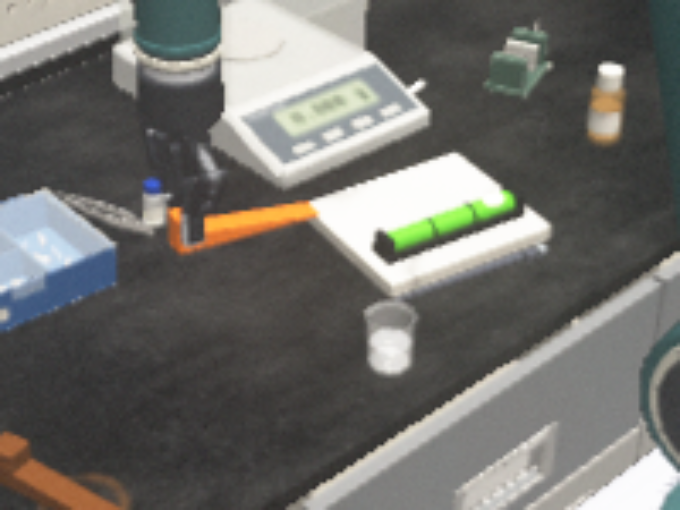

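View pics/t5z.png

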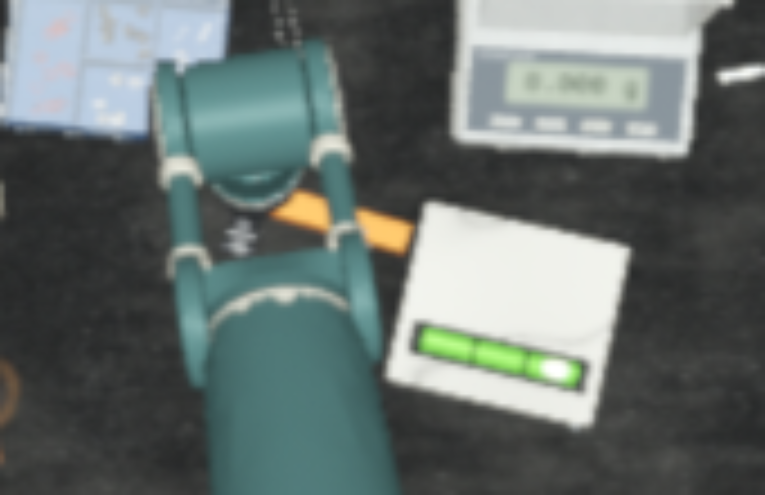

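Emit:
{"fn": "play_rows", "kwargs": {"slide": [[0.5,0,1],[0.6,0,2.5],[0.6,0,4],[0.6,0,4.8],[0.6,0,4.8],[0.6,0,4.8],[0.6,0,4.8]], "delta_rot": [[0,0,0],[0,0,0],[0,0,0],[0,0,0],[0,0,0],[0,0,0],[0,0,0]]}}

```text
time: 8.33
tool_pos: [0.5857, 0.1139, 0.0226]
tcp_rot: [-2.478, -1.93, -0.003]
wrist_force: [0.1, -0.3, -0.9]
width: 0.276
```

```bash
python3 - <<'E'
from h import *
tgt([.584,.107,.018],-14.25)
E
```

```text
now [0.5857 0.1139 0.0226] yaw -14.15 t 8.3333 F [ 0.1 -0.3 -0.9] w 0.276 q [0.15 0.34 1.95 0.   0.85 0.4 ]
slide cm [-0.71  0.01  0.46] drot [ 0.001 -0.002  0.002] rows 0.20412848642074266 0.02101938861961136
```

Emit:
{"fn": "play_rows", "kwargs": {"slide": [[0,0,0.2],[0,0,0.4],[0,0,0.4],[0,0,0.4]], "delta_rot": [[0,0,0],[0,0,0],[0,0,0],[0,0,0]]}}

```text
time: 8.67
tool_pos: [0.5859, 0.1139, 0.0189]
tcp_rot: [-2.478, -1.93, -0.004]
wrist_force: [-0.4, -0.9, -1.1]
width: 0.278
```

```bash
python3 - <<'E'
from h import *
tgt([.584,.107,.018],-14.25)
p=read_camera('scene'); cv2.imwrite('pics/s6z.png',cv2.resize(p['image'][170:220,290:390,::-1],None,fx=7,fy=7,interpolation=cv2.INTER_CUBIC))
E
```

```text
now [0.5859 0.1139 0.0189] yaw -14.16 t 8.6667 F [-0.4 -0.9 -1.1] w 0.278 q [0.15 0.34 1.95 0.   0.85 0.4 ]
slide cm [-0.72 -0.01  0.09] drot [ 0.001 -0.002  0.002] rows 0.17362704496894693 0.02287558299440949
```

View pics/s6z.png

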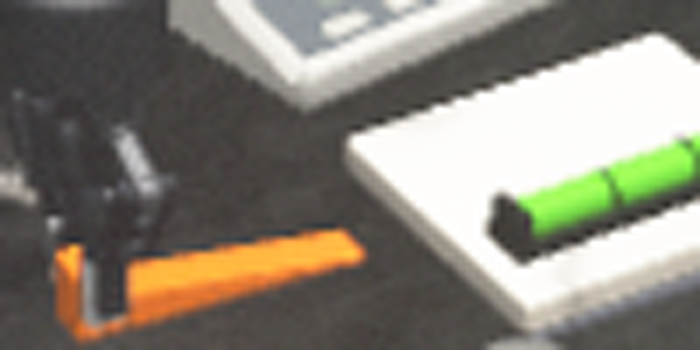

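Emit:
{"fn": "play_rows", "kwargs": {"slide": [[0,0,0.15],[0,0,0.3],[0,0,0.3],[0,0,0.3]], "delta_rot": [[0,0,0],[0,0,0],[0,0,0],[0,0,0]]}}

```text
time: 9.05
tool_pos: [0.5861, 0.114, 0.0184]
tcp_rot: [-2.478, -1.93, -0.004]
wrist_force: [-6.4, -0.3, 14.5]
width: 0.279
```

Emit:
{"fn": "play_rows", "kwargs": {"slide": [[0,0,0],[-0.4,0,0],[-0.8,0,0],[-1.2,0,0],[-1.6,0,0],[-2.0,0,0],[-2.4,0,0],[-2.8,0,0],[-3.0,0,0],[-3.0,0,0]], "delta_rot": [[0,0,0],[0,0,0],[0,0,0],[0,0,0],[0,0,0],[0,0,0],[0,0,0],[0,0,0],[0,0,0],[0,0,0]]}}

```text
time: 9.88
tool_pos: [0.5788, 0.0841, 0.0185]
tcp_rot: [-2.479, -1.93, -0.003]
wrist_force: [-0.5, -1.6, 2.7]
width: 0.275
```

```bash
python3 - <<'E'
from h import *
tgt([.584,.107,.018],-14.25)
p=read_camera('scene'); cv2.imwrite('pics/s7z.png',cv2.resize(p['image'][170:220,290:410,::-1],None,fx=6,fy=6,interpolation=cv2.INTER_CUBIC))
E
```

```text
now [0.5788 0.0841 0.0185] yaw -14.18 t 9.8833 F [-0.5 -1.6  2.7] w 0.275 q [0.1  0.32 1.98 0.   0.84 0.35]
slide cm [ 2.35 -0.06  0.05] drot [ 0.001 -0.002  0.001] rows 0.5627723401936412 0.018595515978181425
```

View pics/s7z.png

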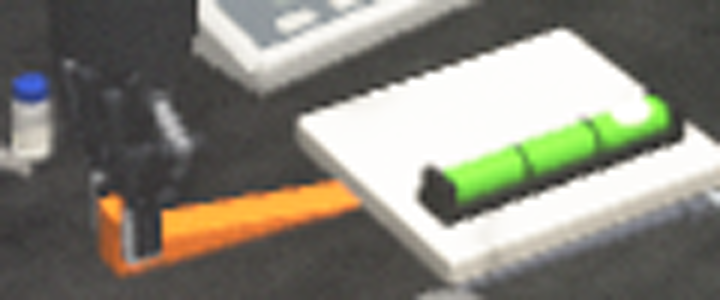

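Emit:
{"fn": "play_rows", "kwargs": {"slide": [[-0.2,0,0],[-0.4,0,0],[-0.6,0,0],[-0.8,0,0],[-1.0,0,0],[-1.2,0,0],[-1.4,0,0],[-1.4,0,0]], "delta_rot": [[0,0,0],[0,0,0],[0,0,0],[0,0,0],[0,0,0],[0,0,0],[0,0,0],[0,0,0]]}}

```text
time: 10.6
tool_pos: [0.5753, 0.0701, 0.0185]
tcp_rot: [2.478, 1.93, 0.002]
wrist_force: [-0.1, 0.2, 2.8]
width: 0.272
```

```bash
cat >> h.py <<'E'
def prog():
    s=read_state(); f=np.array([.545,-.0458]); y=np.array([.246,.969]); x=np.array([.969,-.246]); d=s['tool_pos'][:2]-f
    F=s['wrist_force']; print('t',round(s['time'],2),'tip past foot mm',round((.133-d@y)*1000,1),'lat',round(d@x*1000,1),'z',round(s['tool_pos'][2]*1000,1),'Fpush',round(F[:2]@y,2),'Flat',round(F[:2]@x,2),'Fz',round(F[2],2))
E
python3 -c "
from h import *
prog()"
```

```text
t 10.6 tip past foot mm 13.2 lat 0.8 z 18.5 Fpush 0.18 Flat -0.18 Fz 2.81
```

Emit:
{"fn": "play_rows", "kwargs": {"slide": [[-0.2,0,0],[-0.4,0,0],[-0.6,0,0],[-0.8,0,0],[-1.0,0,0],[-1.0,0,0]], "delta_rot": [[0,0,0],[0,0,0],[0,0,0],[0,0,0],[0,0,0],[0,0,0]]}}

```text
time: 11.1
tool_pos: [0.5727, 0.06, 0.0184]
tcp_rot: [2.478, 1.93, 0.002]
wrist_force: [0.4, 0.1, 2.8]
width: 0.274
```

```bash
cat >> h.py <<'E'
def bub(n=None):
    # bubble offset via scene cam: level axis from green mask
    out=[]
    for cam in ('scene','top'):
        p=read_camera(cam)
        c=np.array([.447,-.0855,.060]); pu,pv=proj(p,c); y3=np.array([.246,.969,0]); 
        pts=[]
        im=p['image'].astype(int); hs=cv2.cvtColor(p['image'],cv2.COLOR_RGB2HSV)
        f=200/np.tan(np.radians(p['fovy'])/2)
        L=np.arange(-.068,.069,.001); prof=[]
        for s in L:
            best=255
            u,v=proj(p,c+y3*s); 
            q=cv2.getRectSubPix(hs[...,1],(1,5),(float(u),float(v))); prof.append(int(q.min()))
        out.append((cam,L,np.array(prof)))
        if n: cv2.imwrite(f'pics/{n}_{cam}.png',cv2.resize(p['image'][int(pv)-28:int(pv)+28,int(pu)-55:int(pu)+35,::-1],None,fx=8,fy=8,interpolation=cv2.INTER_CUBIC))
    return out
E
python3 -c "
from h import *
prog()
for c,L,pr in bub('b0'): print(c,pr[::4]); w=pr<100; print(L[w].mean() if w.any() else None,w.sum())"
```

```text
t 11.1 tip past foot mm 23.7 lat 0.8 z 18.4 Fpush 0.19 Flat 0.35 Fz 2.76
scene [ 3  0  0  0  2 35 68 76 63 53 76 39 54 47 36 50 45 35 47 37 21 34 30 14
 27 21 11 17 16 10 17 12  9 15 17]
5.5105960346358135e-17 137
top [ 11   0   0   1  13  55 115 125 124 125 126 123 122 120 121 120 120 118
 119 121 120 115 116 117 115 113 115 115 105  87  80  77  76  76  82]
0.0009574468085106946 47
```

View pics/b0_scene.png

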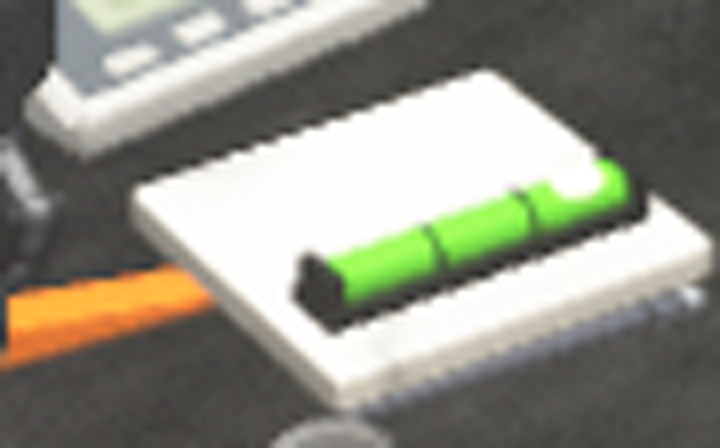

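Emit:
{"fn": "play_rows", "kwargs": {"slide": [[-0.2,0,0],[-0.4,0,0],[-0.6,0,0],[-0.8,0,0],[-0.8,0,0]], "delta_rot": [[0,0,0],[0,0,0],[0,0,0],[0,0,0],[0,0,0]]}}

```text
time: 11.62
tool_pos: [0.5706, 0.0519, 0.0185]
tcp_rot: [2.478, 1.93, 0.001]
wrist_force: [-0.7, -0.0, 3.3]
width: 0.274
```

```bash
python3 -c "
from h import *
prog()"
```

```text
t 11.62 tip past foot mm 32.1 lat 0.8 z 18.5 Fpush -0.18 Flat -0.7 Fz 3.34
```

Emit:
{"fn": "play_rows", "kwargs": {"slide": [[-0.2,0,0],[-0.4,0,0],[-0.6,0,0],[-0.8,0,0],[-0.8,0,0]], "delta_rot": [[0,0,0],[0,0,0],[0,0,0],[0,0,0],[0,0,0]]}}

```text
time: 12.03
tool_pos: [0.5687, 0.0448, 0.0184]
tcp_rot: [-2.479, -1.93, -0.003]
wrist_force: [0.3, 4.1, 2.0]
width: 0.274
```

```bash
python3 -c "
from h import *
prog()"
```

```text
t 12.03 tip past foot mm 39.4 lat 0.7 z 18.4 Fpush 4.03 Flat -0.67 Fz 2.04
```

Emit:
{"fn": "play_rows", "kwargs": {"slide": [[-0.15,0,0],[-0.3,0,0],[-0.45,0,0],[-0.6,0,0],[-0.7,0,0],[-0.7,0,0]], "delta_rot": [[0,0,0],[0,0,0],[0,0,0],[0,0,0],[0,0,0],[0,0,0]]}}

```text
time: 12.53
tool_pos: [0.5673, 0.0391, 0.0184]
tcp_rot: [-2.479, -1.928, -0.006]
wrist_force: [1.3, 6.2, 0.8]
width: 0.274
```

```bash
python3 -c "
from h import *
prog(); bub('b1')"
```

```text
t 12.53 tip past foot mm 45.2 lat 0.7 z 18.4 Fpush 6.35 Flat -0.26 Fz 0.77
```

View pics/b1_scene.png

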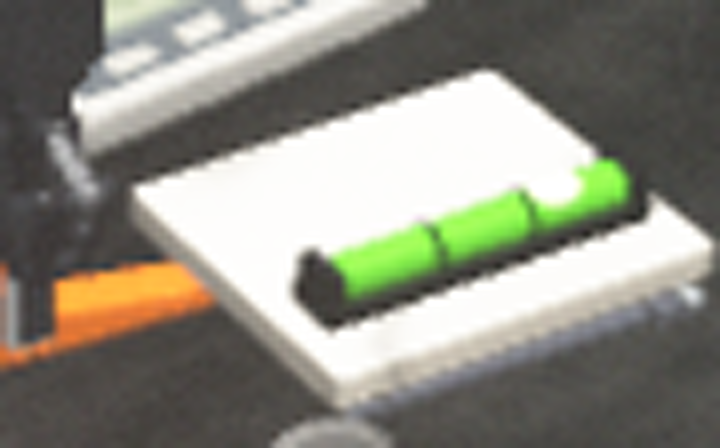

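View pics/b1_top.png

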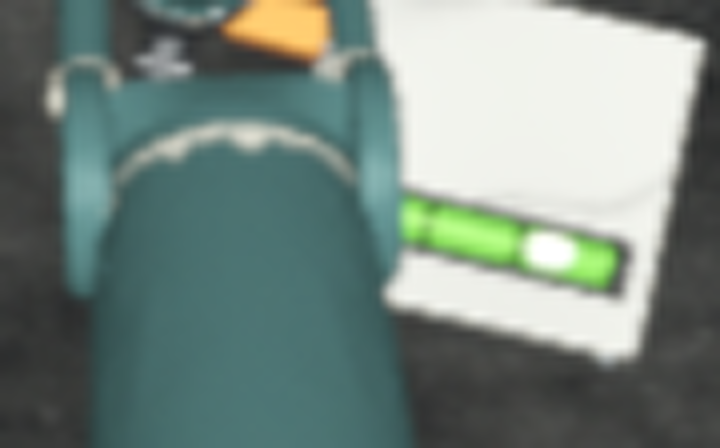

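Emit:
{"fn": "play_rows", "kwargs": {"slide": [[-0.2,0,0.02],[-0.35,0,0.02],[-0.5,0,0.02],[-0.65,0,0.02],[-0.8,0,0.02],[-0.95,0,0.02],[-1.1,0,0.02],[-1.1,0,0.02]], "delta_rot": [[0,0,0],[0,0,0],[0,0,0],[0,0,0],[0,0,0],[0,0,0],[0,0,0],[0,0,0]]}}

```text
time: 13.3
tool_pos: [0.565, 0.0294, 0.0184]
tcp_rot: [-2.478, -1.928, -0.008]
wrist_force: [1.4, 5.9, 1.0]
width: 0.274
```

```bash
python3 -c "
from h import *
prog(); bub('b2')"
```

```text
t 13.3 tip past foot mm 55.2 lat 0.9 z 18.4 Fpush 6.03 Flat -0.07 Fz 0.95
```

View pics/b2_scene.png

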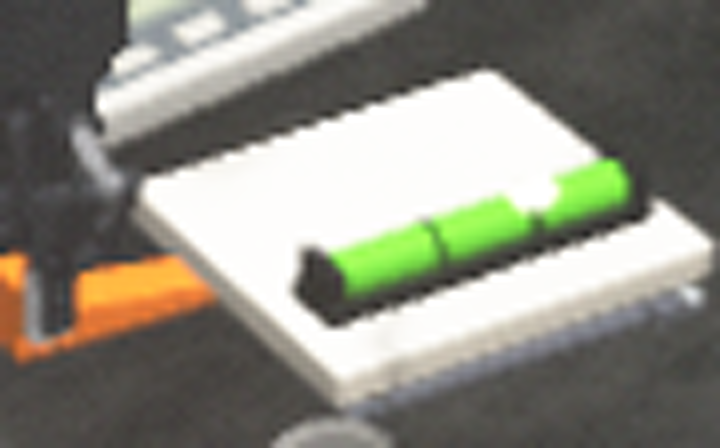

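Emit:
{"fn": "play_rows", "kwargs": {"slide": [[-0.2,0,0.02],[-0.35,0,0.02],[-0.5,0,0.02],[-0.65,0,0.02],[-0.8,0,0.02],[-0.95,0,0.02],[-1.1,0,0.02],[-1.1,0,0.02],[-1.1,0,0.02],[-1.1,0,0.02]], "delta_rot": [[0,0,0],[0,0,0],[0,0,0],[0,0,0],[0,0,0],[0,0,0],[0,0,0],[0,0,0],[0,0,0],[0,0,0]]}}

```text
time: 14.23
tool_pos: [0.5627, 0.0193, 0.0184]
tcp_rot: [-2.478, -1.928, -0.01]
wrist_force: [1.6, 5.3, 2.7]
width: 0.274
```

```bash
python3 -c "
from h import *
prog(); bub('b3')"
```

```text
t 14.23 tip past foot mm 65.6 lat 1.2 z 18.4 Fpush 5.49 Flat 0.26 Fz 2.73
```

View pics/b3_scene.png

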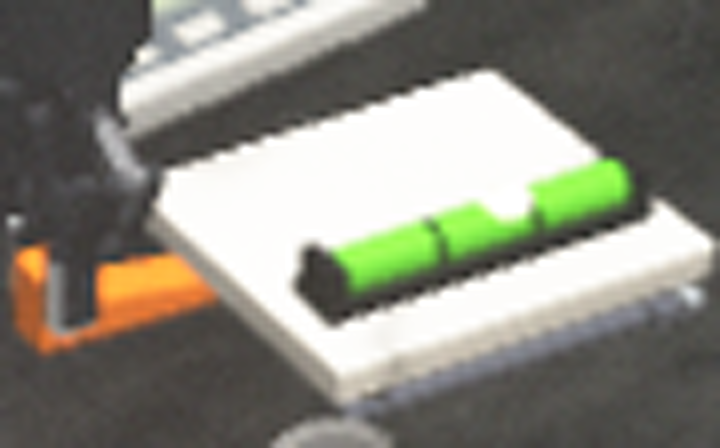

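View pics/b3_top.png

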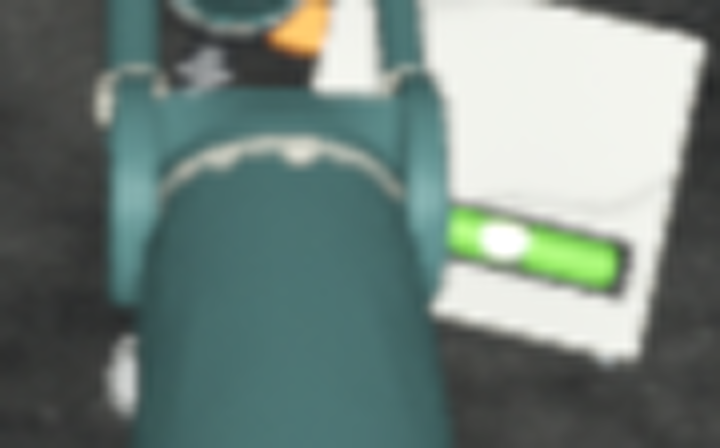

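Emit:
{"fn": "play_rows", "kwargs": {"slide": [[-0.2,0,0.02],[-0.35,0,0.02],[-0.5,0,0.02],[-0.65,0,0.02],[-0.8,0,0.02],[-0.9,0,0.02],[-0.9,0,0.02],[-0.9,0,0.02],[-0.9,0,0.02],[-0.9,0,0.02],[-0.9,0,0.02]], "delta_rot": [[0,0,0],[0,0,0],[0,0,0],[0,0,0],[0,0,0],[0,0,0],[0,0,0],[0,0,0],[0,0,0],[0,0,0],[0,0,0]]}}

```text
time: 15.25
tool_pos: [0.561, 0.0115, 0.0184]
tcp_rot: [-2.478, -1.927, -0.012]
wrist_force: [1.5, 7.1, 1.6]
width: 0.275
```

```bash
python3 -c "
from h import *
prog(); bub('b4')
s=read_state()
p=read_camera('scene')
# column profile along the tube
hs=cv2.cvtColor(p['image'],cv2.COLOR_RGB2HSV); c=np.array([.447,-.0855,.06])
print(proj(p,c),proj(p,c+.0225*np.array([.246,.969,0])),proj(p,c-.0225*np.array([.246,.969,0])))
"
```

```text
t 15.25 tip past foot mm 73.5 lat 1.4 z 18.4 Fpush 7.26 Flat -0.32 Fz 1.56
(np.float64(378.7013781958582), np.float64(194.0288650015597)) (np.float64(372.7406801571103), np.float64(195.93739058971875)) (np.float64(384.5949038439401), np.float64(192.14184699952074))
```

View pics/b4_scene.png

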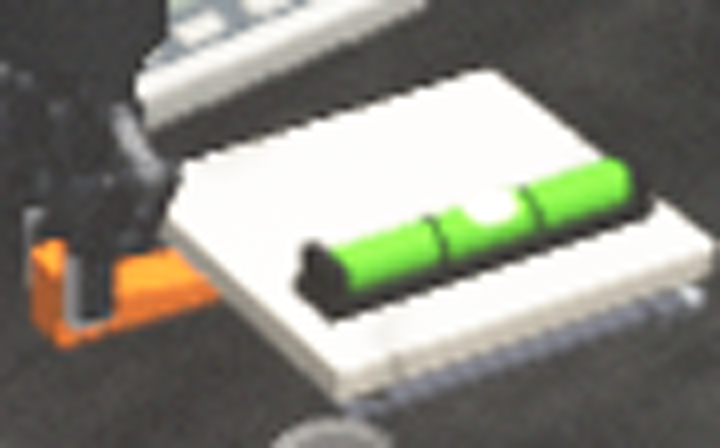

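Emit:
{"fn": "play_rows", "kwargs": {"slide": [[-0.15,0,0.02],[-0.25,0,0.02],[-0.35,0,0.02],[-0.35,0,0.02],[-0.35,0,0.02],[-0.35,0,0.02],[-0.35,0,0.02],[-0.35,0,0.02]], "delta_rot": [[0,0,0],[0,0,0],[0,0,0],[0,0,0],[0,0,0],[0,0,0],[0,0,0],[0,0,0]]}}

```text
time: 16.07
tool_pos: [0.5605, 0.009, 0.0184]
tcp_rot: [-2.478, -1.927, -0.014]
wrist_force: [1.5, 7.2, 3.3]
width: 0.274
```

```bash
python3 -c "
from h import *
prog(); bub('b5')
"
```

```text
t 16.07 tip past foot mm 76.1 lat 1.5 z 18.4 Fpush 7.3 Flat -0.35 Fz 3.25
```

View pics/b5_scene.png

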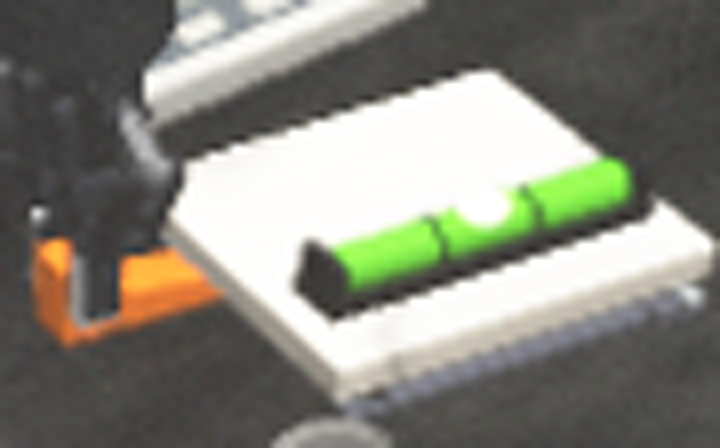

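Emit:
{"fn": "play_rows", "kwargs": {"slide": [[0,0,0],[0,0,0],[0,0,0],[0,0,0]], "delta_rot": [[0,0,0],[0,0,0],[0,0,0],[0,0,0]]}}

```text
time: 16.5
tool_pos: [0.5605, 0.0091, 0.0184]
tcp_rot: [-2.478, -1.927, -0.014]
wrist_force: [1.6, 3.5, 2.1]
width: 0.272
```

Emit:
{"fn": "play_rows", "kwargs": {"slide": [[0,0,0],[0,0,0],[0,0,0],[0,0,0],[0,0,0],[0,0,0]], "delta_rot": [[0,0,0],[0,0,0],[0,0,0],[0,0,0],[0,0,0],[0,0,0]], "hand": 0.5}}

```text
time: 17.0
tool_pos: [0.5603, 0.0089, 0.0182]
tcp_rot: [-2.478, -1.926, -0.014]
wrist_force: [0.7, 0.4, 0.1]
width: 0.501
```

```bash
python3 -c "
from h import *
prog(); bub('b6'); wshot('w6'); tgt([.56,.01,.1],-14.2)
"
```

```text
t 17.0 tip past foot mm 76.2 lat 1.4 z 18.2 Fpush 0.6 Flat 0.61 Fz 0.14
now [0.5605 0.009  0.0184] yaw -14.28 t 17.15 F [ 0.6 -0.6 -0.9] w 0.498 q [-0.03  0.28  2.03  0.01  0.82  0.21]
slide cm [ 0.16 -0.04 -8.16] drot [ 0.003 -0.009 -0.001] rows 1.9576494791697492 0.07676243594303388
```

View pics/b6_scene.png

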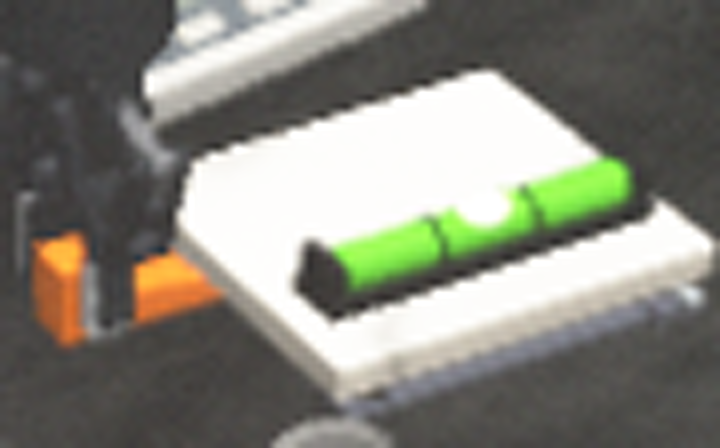

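View pics/w6.png

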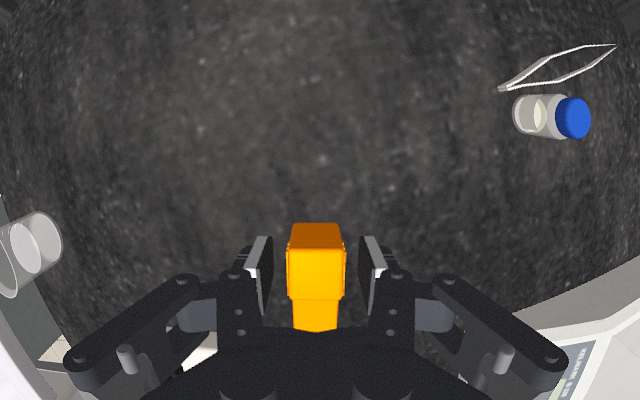

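Wedge block stands free between the open pads (block at about col 316, row 265), bubble unchanged between the lines. Retreat straight up, then back from the plate.

Emit:
{"fn": "play_rows", "kwargs": {"slide": [[0,0,-1.5],[0,0,-3],[0,0,-5],[0,0,-8],[0,0,-11],[3,0,-15],[6,0,-20],[10,0,-24],[12,0,-28],[12,0,-28],[12,0,-28],[12,0,-28]], "delta_rot": [[0,0,0],[0,0,0],[0,0,0],[0,0,0],[0,0,0],[0,0,0],[0,0,0],[0,0,0],[0,0,0],[0,0,0],[0,0,0],[0,0,0]]}}

```text
time: 18.15
tool_pos: [0.5903, 0.1246, 0.3031]
tcp_rot: [2.478, 1.931, 0.023]
wrist_force: [0.1, -0.6, -0.7]
width: 0.5
```

```bash
python3 - <<'E'
from h import *
prog(); bub('b7'); p,T=wshot('w7')
for t in ['foot_seat','level_mid','shim_grip','beaker_mid','vial_mid']:
  for r in landmark_of(t,p)[:1]:
    u,v=map(np.array,r['at']); print(t,np.round(r['at'],1),round(r['conf'],2),np.round(wd(p,T,u,v),4))
u,v=240,215
cv2.imwrite('pics/w7z.png',cv2.resize(p['image'][170:350,230:400,::-1],None,fx=3.3,fy=3.3,interpolation=cv2.INTER_CUBIC))
E
```

```text
t 18.15 tip past foot mm -43.3 lat 2.0 z 303.1 Fpush -0.56 Flat 0.23 Fz -0.7
foot_seat [315.3 285.5] 0.66 [ 0.547  -0.0407  0.0395]
level_mid [257.6 336.9] 0.94 [0.5788 0.1431 0.3761]
shim_grip [199.4  13.7] 0.97 [0.4915 0.3738 0.0351]
beaker_mid [313.6 282.2] 0.48 [ 0.5458 -0.0351  0.0385]
vial_mid [403.9 198.5] 0.87 [0.6941 0.0591 0.0457]
```

View pics/b7_scene.png

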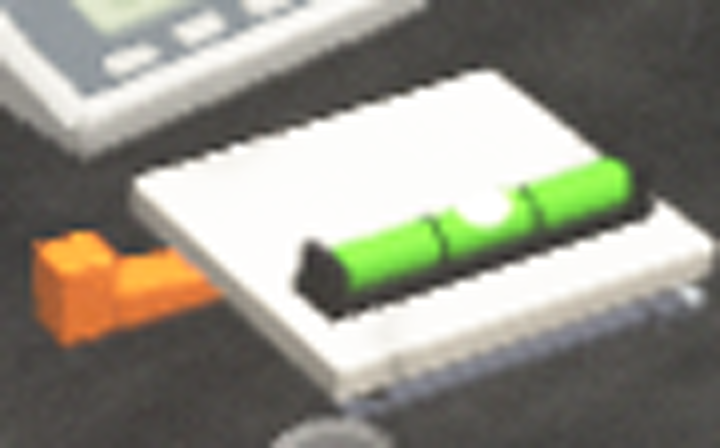

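View pics/w7.png

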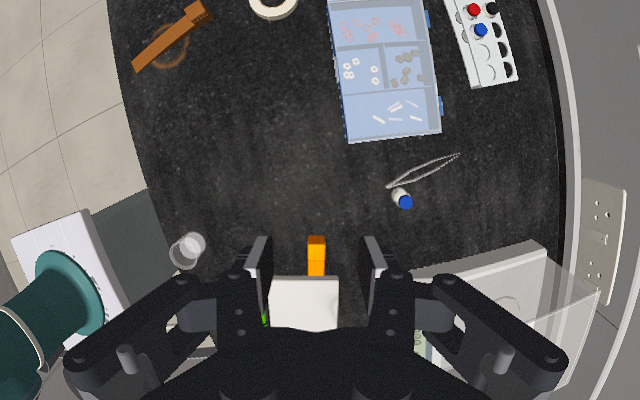

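```bash
python3 -c "
from h import *
tgt([.455,-.0,.3],-14.2)"
```

```text
now [0.5879 0.1224 0.2979] yaw -14.33 t 18.55 F [ 0.1  0.1 -0.2] w 0.499 q [0.16 0.09 1.7  0.01 1.35 0.41]
slide cm [-15.14  -9.84  -0.34] drot [ 0.001 -0.008 -0.002] rows 4.332258036230981 0.0658102662438757
```

Emit:
{"fn": "play_rows", "kwargs": {"slide": [[-3,-2,0],[-7,-4.5,0],[-11,-7,0],[-15,-9.8,0],[-15,-9.8,0],[-15,-9.8,0],[-15,-9.8,0],[-15,-9.8,0]], "delta_rot": [[0,0,0],[0,0,0],[0,0,0],[0,0,0],[0,0,0],[0,0,0],[0,0,0],[0,0,0]]}}

```text
time: 19.22
tool_pos: [0.4563, 0.0015, 0.2967]
tcp_rot: [-2.479, -1.924, -0.012]
wrist_force: [0.4, 0.1, 0.9]
width: 0.497
```

```bash
python3 - <<'E'
from h import *
p,T=wshot('w8')
cv2.imwrite('pics/w8z.png',cv2.resize(p['image'][170:310,260:410,::-1],None,fx=4,fy=4,interpolation=cv2.INTER_CUBIC))
v,u=np.mgrid[0:400,0:640]; W=wd(p,T,u,v); im=p['image']; hsv=cv2.cvtColor(im,cv2.COLOR_RGB2HSV)
m=(hsv[...,2]>120)&(hsv[...,1]<60); m[:160]=0;m[320:]=0;m[:,:260]=0;m[:,430:]=0
m&=(W[...,2]>.02)&(W[...,2]<.047)
P=W[m]; k=np.linalg.lstsq(np.c_[P[:,:2],np.ones(len(P))],P[:,2],rcond=None)[0]; print(m.sum(),np.degrees(k[:2]))
for t in ['beaker_mid','vial_mid']:
  for r in landmark_of(t,p)[:1]:
    uu,vv=map(np.array,r['at']); print(t,np.round(r['at'],1),round(r['conf'],2),np.round(wd(p,T,uu,vv),4))
E
```

```text
8730 [-0.02274103 -0.22169813]
beaker_mid [244.4 142.8] 0.66 [0.3752 0.0601 0.0273]
vial_mid [468.  97.] 0.73 [0.6872 0.0519 0.0331]
```

View pics/w8z.png

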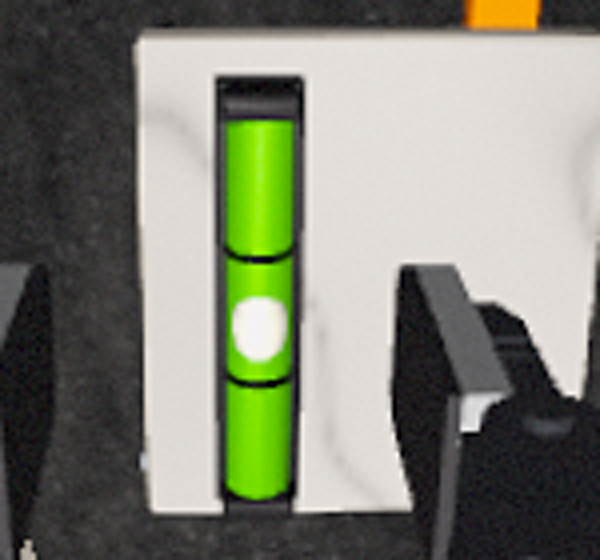

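```bash
python3 -c "
from h import *
print(finish_job())"
```

```text
the job is handed in; nothing more can be done
None
```

I wedged the low corner up with the orange wedge until the bubble sat between the two black lines, then released it and handed the job in at about 19 s of the 51 s allowed. No verdict was reported.

**Pushing it in:** I gripped the wedge by its block, lined it up with the plate and slid it flat along the bench under the brass foot. It met the foot at about 39 mm past, and I stopped at about 76 mm past. The push force at the stops was 4 to 7 N.

**Bubble:** After release the bubble did not visibly move. The scene camera puts it about 1 to 3 mm short of the middle, and a closer wrist picture puts it about 2.4 mm short; both are inside the 6 mm limit. The plate tilt from the depth image disagrees a little: -0.22°, which would put the bubble near -5 mm. I trusted the pictures because that fit was off by about 0.5° across the plate between views.

**Surroundings:** The last pictures show the wedge lying flat with the gripper clear of everything. The beaker and vial were within about 3 mm of where they first stood. I did not check the bottle again after the first pictures, but the arm never worked near it.

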